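# Clamp the sample tube for a hand vane test

### The arm

A 7-joint arm with a two-finger parallel gripper is mounted at the origin on a cart in front of the work surface, level with it; the furniture and walls round the work are solid. World frame = base frame: x ahead of the robot, y to its left, z up, the work surface at z = 0. Lengths are in m, angles in rad, forces in N, time in s.
With the tool pointing down it reaches from about 0.4 to 0.85 m from the base axis. Payload 10.4 kg.
Tool frame: the origin (TCP) lies between the finger pads; the fingertips stand 22 mm ahead of it and the grasp point (between the pads) lies 3 mm ahead of it; z points along the fingers, y is the line along which they close (so a half turn about z gives the same grasp; the last joint's range is limited). The gripper opens to 85 mm and grips with 20 to 120 N. Pads are 22 mm wide; open, the fingers measure 114 mm over their backs; the gripper's body (76 mm by 85 mm) begins 54 mm behind the grasp point. The pads swing forward as they close: fully open they stand 13 mm farther back than shut.
Start: joints at [-1.152, 0.332, -0.065, 1.46, 0.022, 1.35, -0.088], TCP at [0.267, 0.565, 0.253] pointing down, gripper open.
Joint ranges: [-2.6, 2.6], [-0.5, 2.12], [-1.47, 1.34], [0.16, 2.42], [-1.27, 4.41], [0.06, 2.06], [-2.6, 2.6]. Speed limits (rad/s): [2.22, 2.22, 2.79, 2.79, 3.14, 3.14, 3.14].

### API

Orientations are given as a unit quaternion [x, y, z, w].
In Python, from workcell import manip, camera, ticket, boxes_of, outline_of gives the robot as it stands.
- The arm moves only by the tool carry_out, never from a script. Its argument "deltas" is a list of rows, each a list of 5 numbers: the shift along the tool's x, y, z as a fraction of full scale, then the turn about the tool's z as a fraction of full scale, then the opening, from -1 (shut) to 1 (fully open), so that 0 is half open. In form: [[tx, ty, tz, spin, gripper], ...]. A call has 1 to 20 rows; each row is the pose to reach, as a shift and turn from the pose commanded when the call began, along the tool's axes at that moment; what a row does not reach only later rows make up. Full scale, the value 1, is 150 mm for a shift and 30 degrees for a turn. A row lasts 1/8 s, in which the tool goes at most 62.5 mm and 10.7 degrees, less where a joint would pass 70% of its speed; a pose out of reach is approached as far as the arm can. A call with a number of a shift or a turn outside -1 to 1 is refused whole. A call with a gripper value outside its range is refused whole. The fingers move at their own pace and stop on an object; "force" is the grip in N (left out, the last holds). Time passes only in rows, so rows that repeat a pose let the fingers close. It gives the time, the measured TCP pose, the force, the opening and the grip force at its end, in the units of the state.
- manip.get_obs(): the state, without advancing time (a new reading comes with each control period).
- camera(name): name is "side" or "top" or "wrist"; returns a dict with "img" (420x560x3 uint8, red, green, blue), "depth" (420x560 float32, m along the optical axis (not along the pixel's ray), 0 where there is no reading), "vertical_fov" (degrees; the focal length in pixels is half the picture's height over the tangent of half this angle, whatever the lens; pixels are square), "cx", "cy" (the principal point, pixels), "R" (3x3) and "t" (3): a world point X has camera coordinates R X + t. Camera axes: x right, y down, z forward; pixel columns grow to the right and rows downward; lengths in m; the calibration is good to about 2 mm. The wrist camera is an equidistant fisheye: a pixel r from the principal point sees the ray r / f radians off the axis. A picture is of the moment at which its call begins.
- ticket.hand_in(): hands the job in; it is judged then, once.
Trained networks look in a picture, given as the dict that the camera call returned (one of the last four; its "shot" number tells which), for a name from the list of things; names that differ only in an ending like _2 or _b are one class to them, and where a whole thing is asked for, a point or a joint stands for the part that bears it (a point fixed in the world has none). Each returns a list of dicts, best first, with "conf" (0 to 1); they miss things now and then, are a little off and sometimes report something else, mostly with a low value. They report only what shows in the picture. A call takes as long as a camera call.
- boxes_of(query, picture): "position" ([x, y, z] in m, in world coordinates, good to about 4 mm: the middle of the surface that is visible of it).
- outline_of(query, picture): "region" (420x560 bool, what is visible of it).
The state is a dict: "clock": time; "joint_pos": joint angles; "joint_velocities": joint speeds; "tau": joint torques, N m; "position": TCP position; "ee_rot": TCP orientation; "ft_force": force on the tool from outside, world axes, zero at the start; "torque": the same for the moment, N m; "grip_width": opening from 0.0 (shut) to 1.0 (fully open); "grasp_force": force on a finger pad.
Only numpy, scipy, OpenCV 4.12 (cv2) and the standard library are available. Lean on these libraries where they do the work, as an engineer would, in place of code of your own. Each camera call takes 0.05 s, during which the arm holds its last target. There are 200 camera calls.

### The job

Get the soil sample tube ready for a hand vane test: push it flat against the long fence of the tube clamp and along the fence until its end butts squarely against the upright face plate with the round opening. Then push the cam lever by its upright black grip round towards the tube as far as it will go, so that the rubber cam holds the tube there. Only push, with the fingertips or the outside of the fingers: never take the tube or the lever between the fingers, never lift or tip the tube, and leave the things lying round the clamp where they are.

Things in the scene. Friction and masses are not known exactly. Their poses are not given: they have to be found in the camera images.
- tube_mid (a point): Centre of the sample tube: plain pale metal tube lying loose on the board, 200 long, 41 across and high, about 0.3 kg. Its y axis runs along the tube, z up. It slides when pushed, it does not roll: its sides act as flat upright faces 20.5 from the axis, its ends as flat faces 100 from the centre.
- tube_clamp: The fixed tube clamp: plywood board, top 12 above the worktop (z of the origin), x -85 to 70, y -230 to 185. On the +x side a fence runs in y from -160 to 165, inner face x = 45, top at 44. At the +y end a face plate with a round opening stands across: inner face y = 165, x -22 to 60, top at 76. The tube starts on the board clear of fence, plate and cam, within 0.15 rad of the y direction.
- tube_seat (a point): Where the tube's centre must come: in the clamp's frame at x = 24.5, y = 65, 32.5 above the worktop. Axes as the clamp's; the seated tube's axis is parallel to y, its side on the fence and its +y end on the face plate.
- lever_pivot (a point): On the upright axis of the cam lever, in the clamp's frame at x = -24.5, y = 85, 50 above the worktop (mid-height of the lever bar). Axes as the clamp's. Under the bar sits the black rubber cam, an eccentric disc of radius 20, 20 to 46 above the worktop. Lever open, it leaves 6 to 8 beside a tube lying on the fence; closed, it presses the tube's near side, giving by less than 1.
- lever_grip (a point): Middle of the lever's upright black round grip, 88 from the pivot axis, 73 above the worktop. The grip is 17 across at its foot, 24 near its top, and reaches from 52 to 94 above the worktop; the steel lever bar below it is 12 wide, 46 to 52 above the worktop. Moves with the lever; its axes coincide with the clamp's when the joint reads 0.
- cam_lever (a joint): Lever angle, rad. Starts 0 to 0.4: open, on the robot's side. Grows anticlockwise from above; from the pivot the lever points at angle (joint - 3.37) from the clamp's +x, so the grip moves first to -y, then to +x. At 1.8 it meets its stop and points along -y beside the tube. Needs about 2 N at the grip, stays where left. From about 1.55 the cam presses on the seated tube: about 10 N then.
- vane: Bystander: stainless shear vane, 22 x 145 x 24, lying left of the clamp. Origin under its middle.
- big_weight: Bystander: brass weight with a knob, 38 across, 52 high, left of the clamp.
- small_weight: Bystander: brass weight with a knob, 29 across, 38 high, left of the clamp.
- ring: Bystander: steel cutting ring, 50 across, 20 high, left of the clamp and nearer the robot.
- paste_cup: Bystander: steel cup filled with clay paste, 54 across, 40 high, behind the clamp.
- trim_spatula: Bystander: spatula with a wooden handle, 28 x 234 x 22, lying between the clamp and the robot.
- dish: Bystander: porcelain dish, 84 across, 32 high, right of the clamp.
- tube: The same sample tube; origin under its centre, on the baseboard, axes as above.

How it is judged:
On the way, in this order (a step that is already met when the one before it is completed fails the run):
1. the tube lies along the fence with its end against the face plate, the lever still open (x of tube_mid in the frame of tube_seat above -0.006 m and y of tube_mid in the frame of tube_seat above -0.004 m and angle between the y axis of tube_mid and the y axis of tube_clamp, either way round below 0.05 rad and value of joint cam_lever below 1.2 rad), for 0.2 s.
2. the lever is swung home and the cam presses on the tube (value of joint cam_lever above 1.65 rad and contact force between rubber_cam and tube above 2 N), for 0.2 s.
At the end, for the whole second after the job is handed in: The tube lies in its seat (within 3 mm of the fence line, its end within 4 mm of the face plate, parallel within 0.03 rad, on the board), the lever is at its stop (beyond 1.65 rad) and the cam presses on the tube with more than 2 N (all of step 2 and x of tube_mid in the frame of tube_seat between -0.003 and 0.003 m and y of tube_mid in the frame of tube_seat between -0.004 and 0.003 m and z of tube_mid in the frame of tube_seat below 0.004 m and angle between the y axis of tube_mid and the y axis of tube_clamp, either way round below 0.03 rad); the robot touches nothing.
It fails at once if the tube is lifted or tipped (z of tube_mid in the frame of tube_seat above 0.01 m or angle between tube_mid's own z axis and vertical above 0.2 rad).
It fails at once if the tube is taken between the fingers (x of the grasp point in the frame of tube_mid between -0.017 and 0.017 m and y of the grasp point in the frame of tube_mid between -0.097 and 0.097 m and z of the grasp point in the frame of tube_mid between -0.03 and 0.02 m).
It fails at once if the lever's grip is taken between the fingers (x of the grasp point in the frame of lever_grip between -0.006 and 0.006 m and y of the grasp point in the frame of lever_grip between -0.006 and 0.006 m and z of the grasp point in the frame of lever_grip between -0.03 and 0.021 m).
It fails at once if a thing lying round the clamp is moved by more than 20 mm (distance of any of vane, big_weight, small_weight, ring, paste_cup, trim_spatula, dish from where it was at the start of the episode above 0.02 m).
It also fails if it takes over 58 s, if anything falls off the work surface, if the arm or the gripper's body presses on something with over 40 N, if the wrist force passes 120 N, or if a joint passes its speed limit or range.

## Working session

There is one attempt and no reset: what is moved stays moved. The work goes in short steps, Python scripts to look and compute and a tool call to move; the robot and the scene stay as the last step left them, time stands still between calls to the robot, and variables do not carry over. Pictures are saved under pics/ and viewed, at most 10 in all, crops included, and the job is handed in when it is done.

Besides the shell and the picture viewer there is one more tool, called after "Request:" by a JSON object that holds its "api" and its "payload", one argument or row to a line. carry_out: Moves the arm, as the interface text tells. Its arguments: {"type":"object","properties":{"deltas":{"type":"array","items":{"type":"array","items":{"type":"number"}}},"force":{"type":"number"}},"required":["deltas"]}

```bash
mkdir -p pics; cat > h.py <<'E'
import numpy as np, cv2
from workcell import manip, camera, ticket, boxes_of, outline_of
def cloud(c):
    h,w=c["depth"].shape; f=h/2/np.tan(np.radians(c["vertical_fov"])/2)
    v,u=np.mgrid[:h,:w]; d=c["depth"]
    P=np.stack([(u-c["cx"])/f*d,(v-c["cy"])/f*d,d],-1)
    return (P-c["t"])@np.asarray(c["R"])
def save(c,n): cv2.imwrite("pics/"+n,c["img"][...,::-1])
E
python3 - <<'E'
from h import *
np.set_printoptions(precision=4,suppress=True)
o=manip.get_obs(); print(o["clock"],o["position"],o["ee_rot"],o["grip_width"])
for n in ("top","side"):
    c=camera(n); save(c,n+"0.png"); P=cloud(c); print(n,c["R"],c["t"],c["vertical_fov"])
    np.savez(n+"0.npz",P=P,img=c["img"])
    for q in ["tube","tube_clamp","lever_grip","cam_lever","vane","big_weight","small_weight","ring","paste_cup","trim_spatula","dish"]:
        b=boxes_of(q,c); print(q,[(np.round(x["position"],3).tolist(),round(x["conf"],2)) for x in b[:2]])
        if q in("tube","tube_clamp","lever_grip"):
            r=outline_of(q,c)
            if r: 
                m=r[0]["region"]; np.save(f"{n}_{q}.npy",m); print(m.sum(),[k.min() for k in np.nonzero(m)],[k.max() for k in np.nonzero(m)])
E
```

```text
0.0 [0.2671 0.5647 0.2526] [ 0.2191  0.9757 -0.0007 -0.0001] 0.99729433489632
top [[-0.0834 -0.9965  0.    ]
 [-0.975   0.0816 -0.2068]
 [ 0.2061 -0.0173 -0.9784]] [-0.0484  0.5788  1.0198] 55.162165428038456
tube [([0.525, -0.178, 0.05], 0.7)]
1159 [np.int64(207), np.int64(274)] [np.int64(231), np.int64(349)]
tube_clamp [([0.55, -0.088, 0.013], 0.87), ([0.513, -0.017, 0.051], 0.54)]
7051 [np.int64(188), np.int64(214)] [np.int64(256), np.int64(363)]
lever_grip [([0.518, -0.012, 0.054], 0.57), ([0.547, -0.089, 0.006], 0.27)]
371 [np.int64(215), np.int64(244)] [np.int64(257), np.int64(259)]
cam_lever [([0.513, -0.013, 0.053], 0.7)]
vane [([0.626, 0.227, 0.032], 0.63)]
big_weight [([0.626, 0.227, 0.035], 0.58)]
small_weight [([0.517, -0.012, 0.054], 0.26)]
ring [([0.413, 0.206, 0.02], 0.57)]
paste_cup [([0.708, -0.032, 0.036], 0.66)]
trim_spatula [([0.373, -0.21, 0.02], 0.9)]
dish [([0.533, -0.469, 0.015], 0.7)]
side [[-0.9425 -0.3339  0.0107]
 [-0.165   0.4373 -0.8841]
 [ 0.2905 -0.8351 -0.4672]] [0.5189 0.1995 0.8103] 56.49803782858914
tube [([0.524, -0.135, 0.045], 0.8)]
680 [np.int64(189), np.int64(294)] [np.int64(233), np.int64(322)]
tube_clamp [([0.544, -0.006, 0.011], 0.94)]
4629 [np.int64(191), np.int64(236)] [np.int64(279), np.int64(342)]
lever_grip [([0.504, -0.001, 0.053], 0.56)]
445 [np.int64(224), np.int64(283)] [np.int64(245), np.int64(329)]
cam_lever [([0.508, -0.002, 0.052], 0.86)]
vane [([0.497, 0.292, 0.015], 0.66)]
big_weight [([0.619, 0.243, 0.032], 0.73)]
small_weight [([0.599, 0.322, 0.021], 0.85), ([0.54, -0.003, 0.01], 0.72)]
ring [([0.409, 0.212, 0.011], 0.83), ([0.523, -0.132, 0.046], 0.26)]
paste_cup [([0.707, -0.02, 0.031], 0.97)]
trim_spatula [([0.424, -0.308, 0.008], 0.62)]
dish [([0.529, -0.48, 0.016], 0.62)]
```

```bash
python3 - <<'E'
import cv2,numpy as np
a=cv2.imread("pics/top0.png")[160:285,190:390]; cv2.imwrite("pics/top0c.png",cv2.resize(a,None,fx=4,fy=4,interpolation=cv2.INTER_CUBIC))
P=np.load("top0.npz")["P"]
# ortho height map: 1mm
x,y,z=P.reshape(-1,3).T
H=np.zeros((300,500,3),np.uint8); Z=np.zeros((300,500))
img=np.load("top0.npz")["img"].reshape(-1,3)
P2=np.load("side0.npz"); 
for Q,I in ((P,img),(P2["P"],P2["img"].reshape(-1,3))):
    q=Q.reshape(-1,3); 
    i=np.round((0.70-q[:,0])*1000/1.0).astype(int); j=np.round((0.15-q[:,1])*1000).astype(int)
    ok=(i>=0)&(i<300)&(j>=0)&(j<500)&(q[:,2]>.0)&(q[:,2]<.12)
    for a,b,h in zip(i[ok],j[ok],q[ok,2]): 
        cv2.circle(Z,(int(b),int(a)),1,max(float(h),Z[a,b]),-1)
C=cv2.applyColorMap((Z/0.1*255).clip(0,255).astype(np.uint8),cv2.COLORMAP_TURBO)
cv2.imwrite("pics/hm.png",cv2.resize(C,None,fx=1.6,fy=1.6,interpolation=0))
E
```

```text
(no output)
```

View pics/top0c.png

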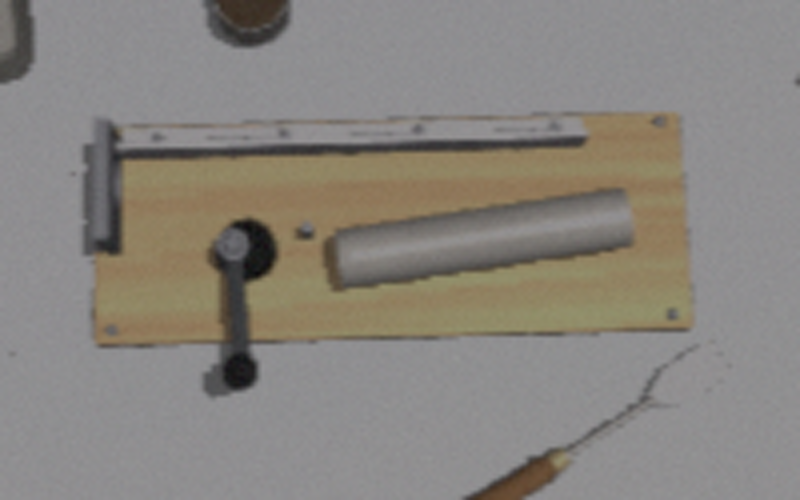

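View pics/hm.png

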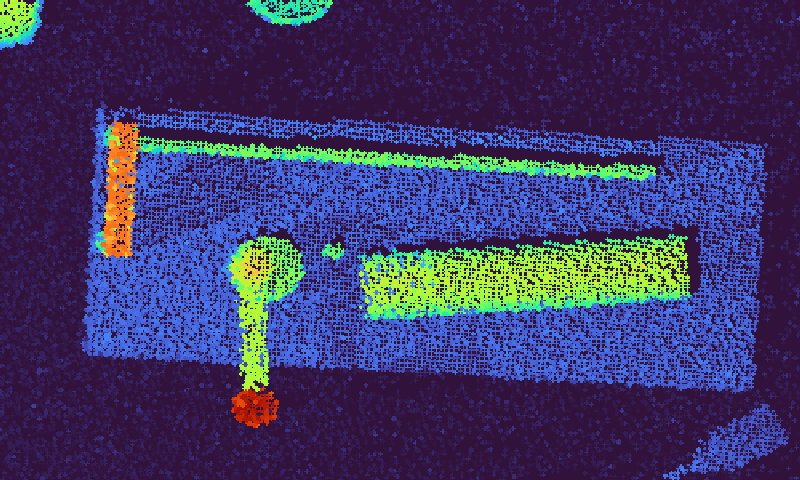

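```bash
cat >> h.py <<'E'
from scipy.optimize import minimize
def rect(pts,L,W,x0,reach=.006):
    """fit pose (x,y,yaw) of an L(y) x W(x) rectangle: IoU of grid of pts and rectangle"""
    g=0.001; o=pts.min(0)-.03; n=np.ceil((np.ptp(pts,axis=0)+.06)/g).astype(int)
    M=np.zeros(n,np.uint8); ij=((pts-o)/g).round().astype(int); M[ij[:,0],ij[:,1]]=1
    M=cv2.morphologyEx(M,cv2.MORPH_CLOSE,np.ones((5,5))); M=cv2.morphologyEx(M,cv2.MORPH_OPEN,np.ones((5,5)))
    X,Y=np.meshgrid(np.arange(n[0])*g+o[0],np.arange(n[1])*g+o[1],indexing="ij")
    def s(p):
        c,q=np.cos(p[2]),np.sin(p[2]); a=(X-p[0])*c+(Y-p[1])*q; b=-(X-p[0])*q+(Y-p[1])*c
        R=1/(1+np.exp(np.clip((np.abs(a)-W/2)/.0007,-40,40)))/(1+np.exp(np.clip((np.abs(b)-L/2)/.0007,-40,40)))
        return np.abs(M-R).sum()*1e-6
    best=min((minimize(s,[x0[0],x0[1],x0[2]+d],method="Nelder-Mead",options=dict(initial_simplex=np.array([x0[0],x0[1],x0[2]+d])+np.array([[0,0,0],[.01,0,0],[0,.01,0],[0,0,.06]]),xatol=1e-5,fatol=1e-10)) for d in(-.05,.05)),key=lambda r:r.fun)
    return best.x,best.fun*1e6
def tocl(c,p):
    d=np.asarray(p)[...,:2]-c[:2]; k,q=np.cos(c[2]),np.sin(c[2]); return np.stack([d[...,0]*k+d[...,1]*q,-d[...,0]*q+d[...,1]*k],-1)
def tow(c,p):
    p=np.asarray(p); k,q=np.cos(c[2]),np.sin(c[2]); return np.stack([c[0]+p[...,0]*k-p[...,1]*q,c[1]+p[...,0]*q+p[...,1]*k],-1)
E
cat > fit.py <<'E'
from h import *
np.set_printoptions(precision=4,suppress=True)
for n in("top","both"):
    P=np.load("top0.npz")["P"].reshape(-1,3)
    if n=="both": P=np.vstack([P,np.load("side0.npz")["P"].reshape(-1,3)])
    reg=(P[:,0]>.43)&(P[:,0]<.66)&(P[:,1]>-.36)&(P[:,1]<.12); Q=P[reg]
    B=Q[(Q[:,2]>.0075)]; B=B[~((B[:,0]<.48)&(B[:,1]>-.03)&(B[:,1]<.03)&(B[:,2]>.03))]
    b,e=rect(B[:,:2],.415,.155,[.545,-.11,-.05]); k=b[2]
    cl=np.array([*tow(b,[.0075,.0225]),k]); print(n,"clamp",cl,e, "board z",np.median(Q[(Q[:,2]>.007)&(Q[:,2]<.018),2]))
    C=tocl(cl,Q)
    f=(Q[:,2]>.035)&(Q[:,2]<.05)&(C[:,0]>.035)&(C[:,0]<.075)&(C[:,1]<.15)
    print("fence line slope,inner", np.polyfit(C[f,1],C[f,0],1),np.percentile(C[f,0],[3,97]),np.percentile(C[f,1],[1,99]))
    p=(Q[:,2]>.065)&(C[:,1]>.14)
    print("plate",np.percentile(C[p],[2,98],axis=0))
    t=(Q[:,2]>.03)&(C[:,1]<.03)&(C[:,0]<.036)&(C[:,0]>-.07)
    T=Q[t]; T=T[T[:,1]<-.07]
    x,e=rect(T[:,:2],.2,.041,[.53,-.178,.08]); print("tube",x,e,"in clamp",tocl(cl,x),"yaw",x[2]-cl[2],"ztop",np.percentile(T[:,2],[50,95]))
    g=(Q[:,2]>.08)&(C[:,0]<-.06); print("grip",C[g].mean(0),Q[g].mean(0),g.sum(), "angle",np.arctan2(*(C[g].mean(0)-[-.0245,.085])[::-1])+3.37-2*0, np.hypot(*(C[g].mean(0)-[-.0245,.085])))
    s=(Q[:,2]>.025)&(abs(Q[:,0]-.543)<.01)&(abs(Q[:,1]+.058)<.008); print("pin",np.median(C[s],0),np.percentile(Q[s,2],95))
print(np.cos(0))
E
python3 fit.py
```

```text
top clamp [ 0.5538 -0.0961 -0.0549] 11075.015281514383 board z 0.011382074745255759
fence line slope,inner [0.0002 0.0476] [0.0446 0.0511] [-0.1568  0.1456]
plate [[-0.0209  0.1651]
 [ 0.0591  0.1737]]
tube [ 0.5273 -0.1793  0.0639] 806.9275324505767 in clamp [-0.0219 -0.0845] yaw 0.11878884886636575 ztop [0.049  0.0538]
grip [-0.1125  0.0786] [ 0.4458 -0.0115  0.0905] 65 angle 0.3011038087793554 0.08822488768193495
pin [-0.0134  0.0345] 0.04402677805719392
both clamp [ 0.5537 -0.0927 -0.0539] 7875.176126536354 board z 0.012067042510773628
fence line slope,inner [0.0016 0.0474] [0.0445 0.0513] [-0.1589  0.1443]
plate [[-0.0209  0.1618]
 [ 0.0582  0.1764]]
tube [ 0.5273 -0.1779  0.064 ] 789.5459148245125 in clamp [-0.0218 -0.0865] yaw 0.11786745395708977 ztop [0.0494 0.0542]
grip [-0.1128  0.0804] [ 0.4454 -0.0063  0.09  ] 143 angle 0.28060497949735375 0.08840032219229356
pin [-0.0128  0.0341] 0.044449474493444247
1.0
```

Request:
{"api": "carry_out", "payload": {
  "deltas": [
    [0,0,0,-0.739,-1],
    [0,0,0,-0.739,-1],
    [0,0,0,-0.739,-1],
    [0,0,0,-0.739,-1]
  ],
  "force": 40
}}

```text
clock: 2.0
position: [0.2673, 0.565, 0.2533]
ee_rot: [0.029, 1.0, 0.0, -0.0]
ft_force: [-0.3, 0.4, 0.4]
grip_width: 0.142
grasp_force: 0.0
```

Request:
{"api": "carry_out", "payload": {
  "deltas": [
    [-0.34,-0.97,0,0,-1],
    [-0.34,-0.97,0,0,-1],
    [-0.34,-0.97,0,0,-1]
  ]
}}

```text
clock: 2.38
position: [0.3117, 0.4138, 0.2536]
ee_rot: [0.031, 1.0, -0.0, 0.0]
ft_force: [0.8, 0.6, 0.5]
grip_width: 0.0
grasp_force: 0.0
```

Request:
{"api": "carry_out", "payload": {
  "deltas": [
    [-0.34,-0.97,0,0,-1],
    [-0.34,-0.97,0,0,-1],
    [-0.34,-0.97,0,0,-1]
  ]
}}

```text
clock: 2.75
position: [0.3541, 0.2657, 0.2536]
ee_rot: [0.031, 1.0, 0.0, 0.0]
ft_force: [0.5, 1.2, 0.0]
grip_width: -0.001
grasp_force: 0.0
```

Request:
{"api": "carry_out", "payload": {
  "deltas": [
    [-0.34,-0.97,0,0,-1],
    [-0.34,-0.97,0,0,-1],
    [-0.34,-0.97,0,0,-1]
  ]
}}

```text
clock: 3.12
position: [0.3966, 0.1176, 0.2536]
ee_rot: [0.031, 1.0, 0.0, 0.0]
ft_force: [0.2, 1.4, 0.2]
grip_width: 0.004
grasp_force: 0.0
```

Request:
{"api": "carry_out", "payload": {
  "deltas": [
    [-0.34,-0.97,0,0,-1],
    [-0.34,-0.97,0,0,-1],
    [-0.34,-0.97,0,0,-1]
  ]
}}

```text
clock: 3.5
position: [0.4393, -0.0306, 0.2537]
ee_rot: [0.031, 1.0, 0.0, 0.0]
ft_force: [-0.2, 1.3, 0.4]
grip_width: 0.0
grasp_force: 0.0
```

Request:
{"api": "carry_out", "payload": {
  "deltas": [
    [-0.34,-0.97,0.67,0,-1],
    [-0.34,-0.97,0.67,0,-1],
    [-0.34,-0.97,0.67,0,-1],
    [-0.34,-0.97,0.67,0,-1]
  ]
}}

```text
clock: 4.0
position: [0.4804, -0.1787, 0.1503]
ee_rot: [0.032, 0.999, -0.001, -0.002]
ft_force: [-0.9, -0.2, 0.2]
grip_width: 0.002
grasp_force: 0.0
```

Request:
{"api": "carry_out", "payload": {
  "deltas": [
    [0,0,0.35,0,-1],
    [0,0,0.65,0,-1],
    [0,0,0.72,0,-1],
    [0,0,0.72,0,-1]
  ]
}}

```text
clock: 4.5
position: [0.4825, -0.175, 0.0457]
ee_rot: [0.028, 1.0, 0.0, 0.0]
ft_force: [0.1, -0.3, -0.4]
grip_width: -0.004
grasp_force: 0.0
```

Request:
{"api": "carry_out", "payload": {
  "deltas": [
    [-0.05,0,0,0,-1],
    [-0.09,0,0,0,-1],
    [-0.13,0,0,0,-1],
    [-0.17,0,0,0,-1],
    [-0.21,0,0,0,-1],
    [-0.25,0,0,0,-1],
    [-0.29,0,0,0,-1],
    [-0.32,0,0,0,-1],
    [-0.35,0,0,0,-1],
    [-0.37,0,0,0,-1],
    [-0.37,0,0,0,-1]
  ]
}}

```text
clock: 5.88
position: [0.5378, -0.1783, 0.0448]
ee_rot: [0.027, 1.0, -0.0, 0.0]
ft_force: [-1.0, 0.0, -0.6]
grip_width: 0.002
grasp_force: 0.0
```

```bash
cat > look.py <<'E'
from h import *
import sys
np.set_printoptions(precision=4,suppress=True)
cl=np.array([.5538,-.0955,-.0545])
o=manip.get_obs(); p=np.array(o["position"]); q=o["ee_rot"]
print("t",o["clock"],"tcp clamp",tocl(cl,p),p[2],"tool y rel clamp y deg",np.degrees(2*np.arctan2(q[1],q[0]))-90-90-np.degrees(cl[2])+90,"F",o["ft_force"])
c=camera("top"); save(c,sys.argv[1]); P=cloud(c).reshape(-1,3); m=outline_of("tube",c)
C=tocl(cl,P)
g=(P[:,2]>.08)&(np.abs(np.hypot(*(C-[-.0245,.085]).T)-.088)<.015)&(P[:,2]<.1)
if g.sum()>5: a=C[g].mean(0)-[-.0245,.085]; print("grip",C[g].mean(0),g.sum(),"joint",(np.arctan2(a[1],a[0])-.0+3.37)%(2*np.pi))
if m:
    M=cv2.erode(m[0]["region"].astype(np.uint8),np.ones((3,3))).ravel()>0
    ok=(P[:,2]>.043)&(P[:,2]<.06)&(M>0); T=C[ok]; print("conf",m[0]["conf"],"y range",np.percentile(T[:,1],[1,99]),"x",np.percentile(T[:,0],[2,98]),"line",np.polyfit(T[:,1],T[:,0],1),ok.sum())
E
python3 look.py l1.png
```

```text
t 5.875 tcp clamp [-0.0115 -0.0836] 0.04476043614118883 tool y rel clamp y deg 89.99036584319629 F [-1.0048  0.0046 -0.5592]
grip [-0.1124  0.078 ] 65 joint 0.30780586311644775
conf 0.69 y range [-0.0162  0.0111] x [0.0015 0.0314] line [-0.4265  0.017 ] 90
```

Request:
{"api": "carry_out", "payload": {
  "deltas": [
    [-0.01,0,0,0,-1],
    [-0.02,0,0,0,-1],
    [-0.03,0,0,0,-1],
    [-0.03,0,0,0,-1]
  ]
}}

```text
clock: 6.48
position: [0.542, -0.1785, 0.0447]
ee_rot: [0.027, 1.0, 0.0, 0.0]
ft_force: [-0.1, 1.8, -0.0]
grip_width: -0.001
grasp_force: 0.8
```

```bash
python3 look.py l2.png; python3 - <<'E'
import cv2
a=cv2.imread("pics/l2.png")[160:285,190:390]; cv2.imwrite("pics/l2c.png",cv2.resize(a,None,fx=4,fy=4))
E
```

```text
t 6.475 tcp clamp [-0.0072 -0.0835] 0.04469029115481111 tool y rel clamp y deg 89.9899817825918 F [-0.138   1.8041 -0.0491]
grip [-0.1125  0.0781] 64 joint 0.30712928373074444
conf 0.74 y range [-0.1814  0.0088] x [0.0075 0.0395] line [0.0559 0.0246] 98
```

View pics/l2c.png

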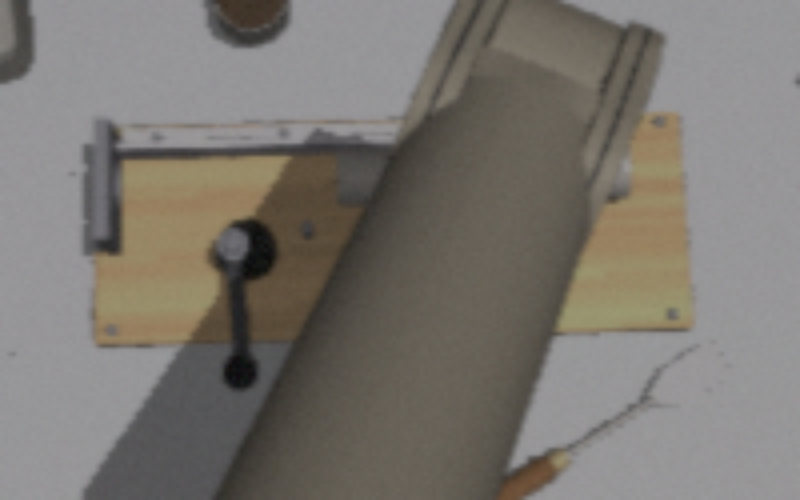

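Request:
{"api": "carry_out", "payload": {
  "deltas": [
    [-0.01,0,0,0,-1],
    [-0.02,0,0,0,-1],
    [-0.02,0,0,0,-1]
  ]
}}

```text
clock: 6.95
position: [0.5421, -0.1788, 0.0443]
ee_rot: [0.028, 1.0, 0.001, -0.003]
ft_force: [-15.8, 4.6, 10.2]
grip_width: -0.002
grasp_force: 7.8
```

```bash
python3 look.py l3.png
```

```text
t 6.95 tcp clamp [-0.0072 -0.0839] 0.04428530403576282 tool y rel clamp y deg 89.92516814403425 F [-15.7681   4.5738  10.1948]
grip [-0.1125  0.078 ] 66 joint 0.30758254105428806
```

Request:
{"api": "carry_out", "payload": {
  "deltas": [
    [0.1,0,0,0,-1],
    [0.1,0,-0.4,0,-1],
    [0.1,0,-0.4,0,-1],
    [0.0,-0.4,-0.4,0,-1],
    [-0.22,-0.86,-0.4,0,-1],
    [-0.22,-0.86,-0.4,0,-1],
    [-0.22,-0.86,-0.4,0,-1]
  ]
}}

```text
clock: 7.92
position: [0.5705, -0.3103, 0.104]
ee_rot: [0.028, 1.0, -0.0, -0.0]
ft_force: [0.0, 0.8, -0.3]
grip_width: -0.004
grasp_force: 0.0
```

```bash
python3 look.py l4.png;python3 - <<'E'
import cv2
a=cv2.imread("pics/l4.png")[160:285,190:390]; cv2.imwrite("pics/l4c.png",cv2.resize(a,None,fx=4,fy=4))
E
```

```text
t 7.925 tcp clamp [ 0.0284 -0.2135] 0.10401539835403849 tool y rel clamp y deg 89.89597259810199 F [ 0.0242  0.8135 -0.3178]
grip [-0.1125  0.078 ] 66 joint 0.3076148428418102
conf 0.85 y range [-0.1442  0.0085] x [0.0084 0.0395] line [-0.0187  0.022 ] 631
```

View pics/l4c.png

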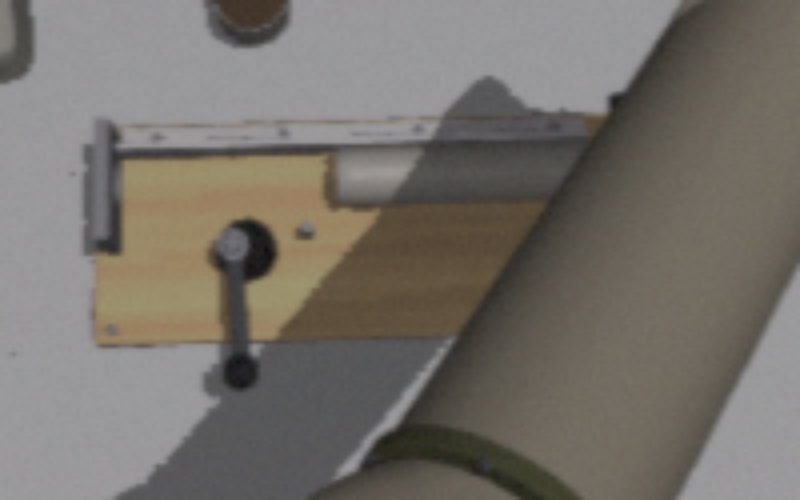

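Request:
{"api": "carry_out", "payload": {
  "deltas": [
    [0.03,-0.04,0,0,-1],
    [0.03,-0.04,0.3,0,-1],
    [0.03,-0.04,0.4,0,-1],
    [0.03,-0.04,0.4,0,-1]
  ]
}}

```text
clock: 8.52
position: [0.5654, -0.3145, 0.0443]
ee_rot: [0.027, 1.0, 0.0, -0.001]
ft_force: [0.5, -0.5, 0.7]
grip_width: 0.001
grasp_force: 0.0
```

Request:
{"api": "carry_out", "payload": {
  "deltas": [
    [0,0.04,0,0,-1],
    [0,0.09,0,0,-1],
    [0,0.14,0,0,-1],
    [0,0.19,0,0,-1],
    [0,0.24,0,0,-1],
    [0,0.29,0,0,-1],
    [0,0.34,0,0,-1],
    [0,0.39,0,0,-1],
    [0,0.44,0,0,-1],
    [0,0.49,0,0,-1],
    [0,0.54,0,0,-1],
    [0,0.59,0,0,-1],
    [0,0.64,0,0,-1],
    [0,0.69,0,0,-1],
    [0,0.74,0,0,-1],
    [0,0.79,0,0,-1],
    [0,0.84,0,0,-1],
    [0,0.89,0,0,-1],
    [0,0.92,0,0,-1],
    [0,0.92,0,0,-1]
  ]
}}

```text
clock: 11.02
position: [0.5735, -0.1764, 0.0446]
ee_rot: [0.027, 1.0, 0.0, -0.0]
ft_force: [0.5, -0.9, -0.3]
grip_width: 0.001
grasp_force: 0.0
```

```bash
python3 look.py l5.png
```

```text
t 11.025 tcp clamp [ 0.024  -0.0797] 0.044551040332472897 tool y rel clamp y deg 90.03090140919645 F [ 0.4838 -0.9025 -0.3301]
conf 0.92 y range [0.019  0.1279] x [0.0073 0.0384] line [-0.029   0.0246] 463
```

Request:
{"api": "carry_out", "payload": {
  "deltas": [
    [0,0.04,0,0,-1],
    [0,0.08,0,0,-1],
    [0,0.12,0,0,-1],
    [0,0.15,0,0,-1],
    [0,0.17,0,0,-1],
    [0,0.19,0,0,-1],
    [0,0.19,0,0,-1]
  ]
}}

```text
clock: 12.0
position: [0.5751, -0.1486, 0.0448]
ee_rot: [0.027, 1.0, 0.0, 0.0]
ft_force: [1.1, -0.0, 0.1]
grip_width: 0.001
grasp_force: 0.0
```

Request:
{"api": "carry_out", "payload": {
  "deltas": [
    [0,0.01,0,0,-1],
    [0,0.02,0,0,-1],
    [0,0.02,0,0,-1]
  ]
}}

```text
clock: 12.38
position: [0.5752, -0.1459, 0.0448]
ee_rot: [0.027, 1.0, 0.0, 0.0]
ft_force: [0.1, -1.2, 0.3]
grip_width: -0.001
grasp_force: 0.4
```

```bash
python3 look.py l6.png
```

```text
t 12.375 tcp clamp [ 0.0242 -0.0492] 0.044840124872726934 tool y rel clamp y deg 89.97715835235499 F [ 0.1393 -1.1778  0.3162]
conf 0.84 y range [0.0571 0.1547] x [0.0076 0.0383] line [-0.032  0.026] 395
```

Request:
{"api": "carry_out", "payload": {
  "deltas": [
    [0,0.01,0,0,-1],
    [0,0.02,0,0,-1],
    [0,0.02,0,0,-1]
  ]
}}

```text
clock: 12.85
position: [0.5752, -0.1442, 0.0449]
ee_rot: [0.028, 1.0, -0.001, 0.0]
ft_force: [-0.0, -5.9, -0.1]
grip_width: 0.001
grasp_force: 2.7
```

Request:
{"api": "carry_out", "payload": {
  "deltas": [
    [0,0.01,0,0,-1],
    [0,0.015,0,0,-1],
    [0,0.015,0,0,-1]
  ]
}}

```text
clock: 13.22
position: [0.5749, -0.1441, 0.0449]
ee_rot: [0.029, 1.0, -0.002, 0.0]
ft_force: [-0.7, -12.0, -0.6]
grip_width: -0.002
grasp_force: 5.8
```

Request:
{"api": "carry_out", "payload": {
  "deltas": [
    [0,-0.13,0,0,-1],
    [0,-0.13,0,0,-1],
    [0,-0.13,-0.4,0,-1],
    [0,-0.13,-0.7,0,-1],
    [0.5,-0.13,-0.7,0,-1],
    [0.92,-0.13,-0.7,0,-1],
    [0.92,-0.13,-0.7,0,-1]
  ]
}}

```text
clock: 14.1
position: [0.4332, -0.1517, 0.1492]
ee_rot: [0.028, 1.0, 0.002, -0.001]
ft_force: [0.1, -0.1, 0.5]
grip_width: -0.002
grasp_force: 0.0
```

Request:
{"api": "carry_out", "payload": {
  "deltas": [
    [0,0.5,0,0,-1],
    [0,0.95,0,0,-1],
    [0,0.95,0,0,-1],
    [0,0.95,0,0,-1]
  ]
}}

```text
clock: 14.6
position: [0.4444, -0.0087, 0.1499]
ee_rot: [0.026, 1.0, 0.0, 0.0]
ft_force: [-0.7, -0.8, 0.9]
grip_width: -0.003
grasp_force: 0.0
```

```bash
python3 look.py l7.png;python3 - <<'E'
import cv2
a=cv2.imread("pics/l7.png")[160:285,190:390]; cv2.imwrite("pics/l7c.png",cv2.resize(a,None,fx=4,fy=4))
E
```

```text
t 14.6 tcp clamp [-0.114   0.0807] 0.14988438474689306 tool y rel clamp y deg 90.16995904982974 F [-0.7216 -0.8281  0.8599]
conf 0.87 y range [-0.0321  0.1574] x [0.0075 0.0386] line [0.0709 0.0219] 471
```

View pics/l7c.png

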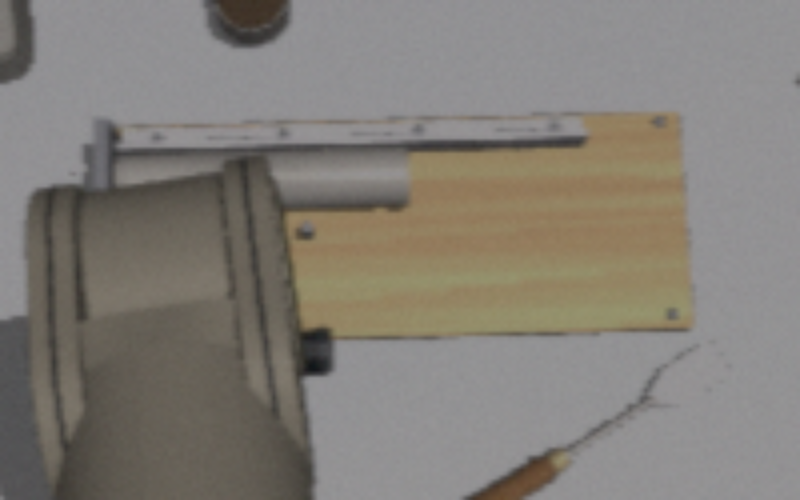

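Request:
{"api": "carry_out", "payload": {
  "deltas": [
    [0,0.27,0,0,-1],
    [0,0.27,0,0,-1],
    [0,0.27,0.3,0,-1],
    [0,0.27,0.45,0,-1],
    [0,0.27,0.45,0,-1]
  ]
}}

```text
clock: 15.32
position: [0.4456, 0.0284, 0.0812]
ee_rot: [0.028, 1.0, -0.001, -0.001]
ft_force: [-0.0, -0.9, -0.4]
grip_width: -0.0
grasp_force: 0.0
```

```bash
cat > plan.py <<'E'
from h import *
import sys
cl=np.array([.5538,-.0955,-.0545]); d=float(sys.argv[1]); ths=np.linspace(float(sys.argv[2]),float(sys.argv[3]),int(sys.argv[4]))
o=manip.get_obs(); p=np.array(o["position"]); q=o["ee_rot"]
phi=2*np.arctan2(q[1],q[0])-np.pi/2  # world angle of tool y
T=tocl(cl,p); b=phi-np.pi/2-cl[2]     # ccw turn of tool y from clamp y
print("tcp",T.round(4),p[2],"b",b,"joint7",np.round(o["joint_pos"],2)); rows=[]
for th in ths:
    a=th-3.37; t=np.array([-np.sin(a),np.cos(a)]); F=np.array([-.0245,.085])+.088*np.array([np.cos(a),np.sin(a)])-d*t
    D=F-T; c,s=np.cos(b),np.sin(b); y=-s*D[0]+c*D[1]; x=c*D[0]+s*D[1]
    rows.append([round(-x/.15,3),round(y/.15,3),0,round(-np.degrees(a+np.pi-b)/30,3),-1])
print(rows)
E
python3 plan.py .025 .3 .8 11
```

```text
tcp [-0.1148  0.1178] 0.08118200102017689 b -0.002453697814604354 joint7 [-0.67  0.13  0.53  2.13 -0.08  0.91  1.43]
[[np.float64(-0.005), np.float64(-0.094), 0, np.float64(-0.141), -1], [np.float64(0.0), np.float64(-0.124), 0, np.float64(-0.237), -1], [np.float64(0.004), np.float64(-0.155), 0, np.float64(-0.332), -1], [np.float64(0.007), np.float64(-0.185), 0, np.float64(-0.428), -1], [np.float64(0.007), np.float64(-0.216), 0, np.float64(-0.523), -1], [np.float64(0.007), np.float64(-0.246), 0, np.float64(-0.619), -1], [np.float64(0.005), np.float64(-0.277), 0, np.float64(-0.714), -1], [np.float64(0.001), np.float64(-0.307), 0, np.float64(-0.81), -1], [np.float64(-0.004), np.float64(-0.337), 0, np.float64(-0.905), -1], [np.float64(-0.011), np.float64(-0.367), 0, np.float64(-1.001), -1], [np.float64(-0.019), np.float64(-0.396), 0, np.float64(-1.096), -1]]
```

Request:
{"api": "carry_out", "payload": {
  "deltas": [
    [0,0,0,1,-1],
    [0,0,0,1,-1],
    [0,0,0,1,-1],
    [0,0,0,1,-1]
  ]
}}

```text
clock: 15.82
position: [0.4474, 0.0296, 0.0834]
ee_rot: [0.285, 0.958, 0.0, 0.001]
ft_force: [0.3, 0.7, -0.6]
grip_width: 0.001
grasp_force: 0.0
```

Request:
{"api": "carry_out", "payload": {
  "deltas": [
    [0,0,0,1,-1],
    [0,0,0,1,-1],
    [0,0,0,1,-1],
    [0,0,0,1,-1]
  ]
}}

```text
clock: 16.32
position: [0.447, 0.0299, 0.0829]
ee_rot: [0.522, 0.853, 0.0, 0.0]
ft_force: [-0.5, -1.0, 0.1]
grip_width: -0.0
grasp_force: 0.0
```

Request:
{"api": "carry_out", "payload": {
  "deltas": [
    [0,0,0,0.86,-1],
    [0,0,0,0.86,-1],
    [0,0,0,0.86,-1],
    [0,0,0,0.86,-1]
  ]
}}

```text
clock: 16.82
position: [0.4468, 0.03, 0.0826]
ee_rot: [0.699, 0.715, 0.0, 0.0]
ft_force: [0.6, -0.3, 0.1]
grip_width: 0.001
grasp_force: 0.0
```

```bash
sed -i 's/a+np.pi-b)/a+np.pi-np.pi\/2-b)/; s/^print(rows)/print(np.array(rows).tolist())/' plan.py; python3 plan.py .023 .3 .8 11
```

```text
tcp [-0.1136  0.1195] 0.08258817102936775 b -1.4926622063971067 joint7 [-0.8   0.14  0.67  2.13 -0.11  0.91 -0.04]
[[-0.119, -0.011, 0.0, 0.012, -1.0], [-0.148, -0.018, 0.0, -0.083, -1.0], [-0.178, -0.024, 0.0, -0.178, -1.0], [-0.208, -0.028, 0.0, -0.274, -1.0], [-0.238, -0.031, 0.0, -0.369, -1.0], [-0.268, -0.032, 0.0, -0.465, -1.0], [-0.299, -0.031, 0.0, -0.56, -1.0], [-0.329, -0.029, 0.0, -0.656, -1.0], [-0.359, -0.026, 0.0, -0.751, -1.0], [-0.389, -0.021, 0.0, -0.847, -1.0], [-0.419, -0.015, 0.0, -0.942, -1.0]]
```

Request:
{"api": "carry_out", "payload": {
  "deltas": [
    [-0.06,-0.01,0,0,-1],
    [-0.12,-0.01,0,0,-1],
    [-0.15,-0.02,0,-0.08,-1],
    [-0.18,-0.025,0,-0.18,-1],
    [-0.21,-0.03,0,-0.27,-1],
    [-0.24,-0.03,0,-0.37,-1],
    [-0.27,-0.03,0,-0.46,-1],
    [-0.3,-0.03,0,-0.56,-1],
    [-0.33,-0.03,0,-0.66,-1],
    [-0.36,-0.025,0,-0.75,-1],
    [-0.39,-0.02,0,-0.85,-1],
    [-0.42,-0.015,0,-0.94,-1]
  ]
}}

```text
clock: 18.32
position: [0.4456, -0.0334, 0.0824]
ee_rot: [0.504, 0.863, 0.0, -0.0]
ft_force: [0.0, 1.3, 0.5]
grip_width: 0.001
grasp_force: 0.7
```

```bash
python3 look.py l8.png; python3 plan.py .023 .84 1.3 11
```

```text
t 18.325 tcp clamp [-0.1114  0.0561] 0.08235166286436411 tool y rel clamp y deg 32.543424896322584 F [0.0355 1.311  0.4974]
conf 0.88 y range [-0.0287  0.158 ] x [0.009  0.0381] line [0.0144 0.0224] 726
tcp [-0.1114  0.0557] 0.08235083518937047 b -1.0048621387399548 joint7 [-0.66  0.13  0.68  2.13 -0.11  0.91  0.59]
[[-0.02, 0.001, 0.0, -0.087, -1.0], [-0.047, -0.005, 0.0, -0.175, -1.0], [-0.075, -0.009, 0.0, -0.263, -1.0], [-0.102, -0.011, 0.0, -0.351, -1.0], [-0.13, -0.013, 0.0, -0.439, -1.0], [-0.158, -0.013, 0.0, -0.526, -1.0], [-0.186, -0.011, 0.0, -0.614, -1.0], [-0.214, -0.009, 0.0, -0.702, -1.0], [-0.241, -0.005, 0.0, -0.79, -1.0], [-0.269, -0.0, 0.0, -0.878, -1.0], [-0.296, 0.006, 0.0, -0.966, -1.0]]
```

Request:
{"api": "carry_out", "payload": {
  "deltas": [
    [-0.02,0,0,-0.09,-1],
    [-0.05,-0.005,0,-0.18,-1],
    [-0.075,-0.01,0,-0.26,-1],
    [-0.1,-0.01,0,-0.35,-1],
    [-0.13,-0.013,0,-0.44,-1],
    [-0.16,-0.013,0,-0.53,-1],
    [-0.19,-0.01,0,-0.61,-1],
    [-0.215,-0.01,0,-0.7,-1],
    [-0.24,-0.005,0,-0.79,-1],
    [-0.27,0,0,-0.88,-1],
    [-0.295,0.005,0,-0.97,-1]
  ]
}}

```text
clock: 19.8
position: [0.4675, -0.0714, 0.0821]
ee_rot: [0.272, 0.962, 0.0, -0.0]
ft_force: [-1.0, 1.9, -0.5]
grip_width: -0.003
grasp_force: 0.7
```

```bash
python3 look.py l9.png; python3 plan.py .023 1.34 1.82 13
```

```text
t 19.8 tcp clamp [-0.0875  0.0194] 0.08212345413125761 tool y rel clamp y deg 61.539137227637866 F [-0.988   1.9279 -0.4594]
conf 0.8 y range [0.1016 0.1576] x [0.0074 0.0377] line [-0.0698  0.0306] 234
tcp [-0.0873  0.0192] 0.08219650208900793 b -0.4979981014843857 joint7 [-0.53  0.2   0.64  2.07 -0.15  0.92  1.21]
[[-0.028, -0.007, 0.0, -0.074, -1.0], [-0.051, -0.012, 0.0, -0.15, -1.0], [-0.075, -0.016, 0.0, -0.227, -1.0], [-0.099, -0.018, 0.0, -0.303, -1.0], [-0.124, -0.02, 0.0, -0.38, -1.0], [-0.148, -0.021, 0.0, -0.456, -1.0], [-0.172, -0.021, 0.0, -0.532, -1.0], [-0.196, -0.02, 0.0, -0.609, -1.0], [-0.22, -0.018, 0.0, -0.685, -1.0], [-0.245, -0.015, 0.0, -0.762, -1.0], [-0.268, -0.011, 0.0, -0.838, -1.0], [-0.292, -0.006, 0.0, -0.914, -1.0], [-0.316, -0.0, 0.0, -0.991, -1.0]]
```

Request:
{"api": "carry_out", "payload": {
  "deltas": [
    [-0.025,-0.005,0,-0.07,-1],
    [-0.05,-0.01,0,-0.15,-1],
    [-0.075,-0.015,0,-0.23,-1],
    [-0.1,-0.02,0,-0.3,-1],
    [-0.125,-0.02,0,-0.38,-1],
    [-0.15,-0.02,0,-0.46,-1],
    [-0.17,-0.02,0,-0.53,-1],
    [-0.195,-0.02,0,-0.61,-1],
    [-0.22,-0.02,0,-0.68,-1],
    [-0.245,-0.015,0,-0.76,-1],
    [-0.27,-0.01,0,-0.84,-1],
    [-0.29,-0.005,0,-0.91,-1],
    [-0.305,0,0,-0.95,-1],
    [-0.305,0,0,-0.95,-1]
  ]
}}

```text
clock: 21.65
position: [0.5051, -0.0955, 0.0819]
ee_rot: [0.028, 1.0, 0.0, -0.002]
ft_force: [-7.0, 0.7, 5.4]
grip_width: 0.003
grasp_force: 3.7
```

```bash
python3 look.py l10.png
```

```text
t 21.65 tcp clamp [-0.0486 -0.0026] 0.08189098500884687 tool y rel clamp y deg 89.87601970640168 F [-7.0379  0.7059  5.4091]
conf 0.95 y range [0.0814 0.1607] x [0.008  0.0385] line [-0.0211  0.0255] 345
```

Request:
{"api": "carry_out", "payload": {
  "deltas": [
    [-0.01,0,0,0,-1],
    [-0.02,0,0,0,-1],
    [-0.02,0,0,0,-1],
    [-0.02,0,0,0,-1]
  ]
}}

```text
clock: 22.25
position: [0.5067, -0.0957, 0.0816]
ee_rot: [0.029, 1.0, 0.0, -0.003]
ft_force: [-15.1, 0.0, 10.6]
grip_width: -0.001
grasp_force: 7.2
```

Request:
{"api": "carry_out", "payload": {
  "deltas": [
    [-0.01,0,0,0,-1],
    [-0.02,0,0,0,-1],
    [-0.02,0,0,0,-1],
    [-0.02,0,0,0,-1]
  ]
}}

```text
clock: 22.75
position: [0.5071, -0.0958, 0.0811]
ee_rot: [0.029, 1.0, 0.001, -0.006]
ft_force: [-27.3, 3.3, 19.4]
grip_width: -0.0
grasp_force: 13.9
```

At the stop (stiff). Back off the lever, rise and look.

Request:
{"api": "carry_out", "payload": {
  "deltas": [
    [0.05,0,0,0,-1],
    [0.2,0,0,0,-1],
    [0.3,0,0,0,-1],
    [0.3,0,-0.5,0,-1],
    [0.3,-0.5,-0.8,0,-1],
    [0.3,-1,-0.8,0,-1],
    [0.3,-1,-0.8,0,-1]
  ]
}}

```text
clock: 23.62
position: [0.4592, -0.2457, 0.2037]
ee_rot: [0.029, 1.0, -0.0, 0.001]
ft_force: [0.9, 0.3, -0.2]
grip_width: -0.002
grasp_force: 0.0
```

Request:
{"api": "carry_out", "payload": {
  "deltas": [
    [0,-0.4,0,0,-1],
    [0,-0.8,0,0,-1],
    [0,-0.8,0,0,-1],
    [0,-0.8,0,0,-1]
  ]
}}

```text
clock: 24.12
position: [0.453, -0.3623, 0.202]
ee_rot: [0.028, 1.0, 0.0, -0.0]
ft_force: [0.6, 1.5, -0.7]
grip_width: -0.003
grasp_force: 0.0
```

```bash
python3 look.py l11.png;python3 - <<'E'
import cv2
a=cv2.imread("pics/l11.png")[160:285,190:390]; cv2.imwrite("pics/l11c.png",cv2.resize(a,None,fx=4,fy=4))
E
```

```text
t 24.125 tcp clamp [-0.0861 -0.2719] 0.2020313528845182 tool y rel clamp y deg 89.93694256768376 F [ 0.6289  1.5118 -0.6881]
grip [-0.0256 -0.0031] 64 joint 1.7861706064549947
conf 0.72 y range [-0.032   0.1608] x [0.0076 0.0396] line [-0.0002  0.0228] 845
```

View pics/l11c.png

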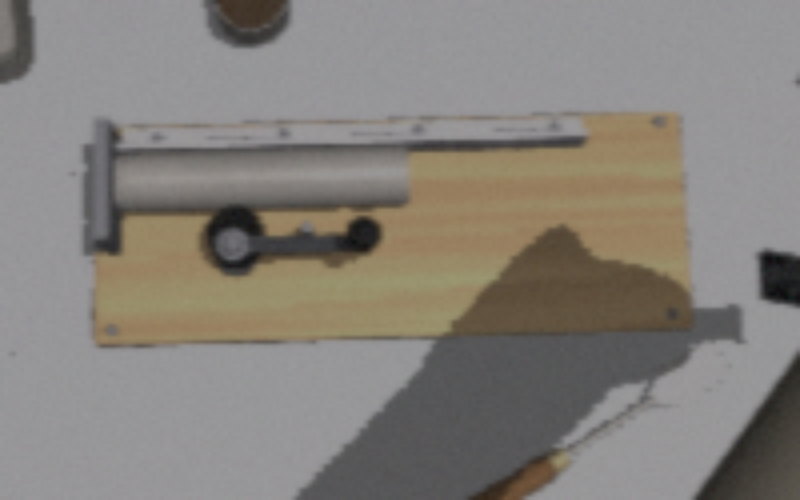

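The picture shows the tube flush along the fence and against the plate (left end at about (115,180)). The lever is at its stop pin, grip at (365,235), reading about 1.79, with the cam against the tube and the arm clear.

```bash
python3 -c "
from workcell import ticket; print(ticket.hand_in())"
```

```text
the job is handed in; nothing more can be done
None
```

I handed the job in: the tube is flush on the fence and butted against the face plate, and the lever is at its stop (about 1.79 rad by camera) with the cam against the tube. The arm is clear; cam force could not be measured directly, and the hand-in gave no verdict.

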